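# Close and pin the cover of a parts tray

### The arm

A 6-joint arm with a two-finger parallel gripper is mounted at the origin on the work surface. World frame = base frame: x ahead of the robot, y to its left, z up, the work surface at z = 0. Lengths are in m, angles in rad, forces in N, time in s.
With the tool pointing down it reaches from about 0.275 to 0.725 m from the base axis. Payload 5.6 kg.
Tool frame: the origin (TCP) lies at the very end of the fingers, on their centre line; the grasp point (between the pads) lies behind it (hold_point_z is the z of the grasp point in the tool frame, in m); z points along the fingers, y is the direction in which the jaws open and shut (so a half turn about z gives the same grasp; the last joint's range is limited). The gripper opens to 85 mm and grips with 20 to 120 N. Pads are 22 mm wide; open, the fingers measure 114 mm over their backs; the gripper's body (76 mm by 85 mm) begins 54 mm behind the grasp point. The pads swing forward as they close: fully open they stand 13 mm farther back than shut.
Start: joints at [-0.975, 0.255, 0.108, 0, -1.424, -0.285], TCP at [0.168, -0.524, 0.194] pointing down, gripper open.
Joint ranges: [-2.95, 2.95], [-1.21, 1.97], [-1.09, 1.5], [-2.87, 1.71], [-2.94, -0.07], [-3.05, 3.05]. Speed limits (rad/s): [2.57, 2.57, 3.14, 3.14, 3.14, 3.14].

### API

Orientations are given as [roll, pitch, yaw] about the fixed x, y, z axes, in that order (R = Rz(yaw) Ry(pitch) Rx(roll)).
In Python, from rig import sense, read_camera, calibration, job_done, hold_point_z gives the robot as it stands.
- The arm moves only by the tool carry_out, never from a script. Its argument "motion" is one flat list of numbers, 5 for each row, row after row: the shift along the tool's x, y, z in m, then the turn about the tool's z in degrees, then the finger opening in m, from 0 to 0.0854. In form: [x, y, z, roll, jaw, x, y, z, roll, jaw, ...]. A call has 1 to 5 rows; each row shifts and turns the commanded pose from where the row before left it, along the tool's axes as they then stand; what a row does not reach is not made up. A row lasts 1/12 s, in which the tool goes at most 41.7 mm and 7.16 degrees, less where a joint would pass 70% of its speed; a pose out of reach is approached as far as the arm can. A call with a gripper value outside its range is refused whole. The fingers move at their own pace and stop on an object; "force" is the grip in N (left out, the last holds). Time passes only in rows, so rows that do not move let the fingers close. It gives the time, the measured TCP pose, the force and the opening at its end, in the units of the state.
- sense(): the state, without advancing time (a new reading comes with each control period).
- read_camera(name): name is "scene" or "top"; returns the picture (420x560x3 uint8, red, green, blue); there is no depth.
- calibration(name): a dict with "camera_matrix" (3x3 intrinsics, pixels), "distortion" ([k1, k2, p1, p2, k3] as OpenCV has them; the pictures are not rectified), "eye" and "attitude" of the camera in the world. Camera axes: x right, y down, z forward; pixel columns grow to the right and rows downward; lengths in m; the calibration is good to about 2 mm. A picture is of the moment at which its call begins. calibration takes no time and is no camera call.
- job_done(): hands the job in, once; it reports no verdict.
The state is a dict: "time": time; "joint_positions": joint angles; "joint_velocities": joint speeds; "tau": joint torques, N m; "tool_pos": TCP position; "tool_rot": TCP orientation; "ft_force": force on the tool from outside, world axes, zero at the start; "torque": the same for the moment, N m; "finger_gap": opening from 0.0 (shut) to 1.0 (fully open).
Only numpy, scipy, OpenCV 4.12 (cv2) and the standard library are available. Lean on these libraries where they do the work, as an engineer would, in place of code of your own. Each camera call takes 0.05 s, during which the arm holds its last target. There are 200 camera calls.

### The job

One black housing sticks up out of the tray: nudge it lengthwise off the end wall so that it drops flat into its lane. Then push the sliding cover fully shut, and lock it by pushing the red-headed pin down through the yellow bracket and the cover's tongue until its collar sits on the bracket. Let go of the pin; leave the blue-headed pin and the other things on the bench where they are.

Things in the scene. Friction and masses are not known exactly. Their poses are not given: they have to be found in the camera images.
- tray_rim (a point): Middle of the fixed parts tray, level with its wall tops, 32 mm above the bench; x across the lanes, y along lanes and cover travel, z up. Lanes 28 mm wide, 110 long inside (y -55 to +55 mm), centred at x -33, 0, +33, floors 20 mm below. End walls 6 mm thick, dividers 5. Base plate runs on to y = +168 mm; side rails at x = -57, +57 are as high as the walls.
- lid (a joint): Clear sliding cover, 118 x 122 x 5 mm, underside 2 mm above the walls. Value = opening in m: 0 fully shut at its stop, up to 0.12; starts 0.08 to 0.115 open, clear of the raised end. Opens to the tray's +y, shuts to -y; 2 N of friction, stays where left, cannot lift or turn. A raised housing blocks it.
- lid_bar (a point): Centre of the orange push bar standing on the cover, moving with it: 70 mm along the tray's x, 8 along y, 30 tall (7 to 37 mm above the walls), 45 mm to +y from the cover's middle. The cover reaches 16 mm past it to +y. Push its +y face towards -y to shut the cover.
- lid_tongue (a point): Centre of the top mouth of the 10.5 mm hole in the cover's steel tongue (5 mm thick, 34 mm along y, 39 mm above the bench), on the cover's -x side. It moves with the cover into the slot of the yellow bracket; its hole lines up with the bracket's only when the cover is fully shut.
- housing_up_center (a point): Centre of the raised black housing (20 x 92 x 8 mm, 30 g; own y along its length, orange tip at -y), in any lane. Its +y end is on the lane floor; its orange end rests on the tray's -y end wall, reaching 8 mm past that wall's inner face (-y), end face 2 to 10 mm above the wall top. Pushed about 15 mm to +y there it falls flat; a flat housing has 18 mm of end play.
- housing_b_center (a point): Centre of a second housing of the same kind, already lying flat in its lane.
- housing_c_center (a point): Centre of a third housing of the same kind, already lying flat in its lane.
- bracket_hole (a point): Centre of the hole mouth on top of the fixed yellow bracket on the tray's -x side, 49 mm above the bench; axes as the tray's. Hole 10.5 mm, 1.5 mm chamfer, through the 8 mm top plate (40 x 44 mm), the slot for the tongue (8 to 17 mm down) and the block below. The plate has a wall on its -x side, not above its top.
- catch (a joint): Friction catch inside the bracket's hole, 28 mm below the mouth. Value = how far it is pressed down, 0 to 0.0125 m (0.012 with the pin home). It yields only to 5 N or more, so the pin's last 12 mm must be pushed; no spring, it stays where it is left.
- lock_pin_center (a point): Middle (39 mm above the tip) of the red-headed lock pin, upright in one of the two holes of the grey stand. 78 mm tall, 60 g: 8 mm shank 40 mm long with a 6 mm nose tapering to 4 mm; collar 22 mm wide, 40 to 44 mm above the tip; flat red grip 44 to 78 mm above the tip, 26 mm along the pin's x, 14 along its y. Grip it across the 14 mm.
- lock_pin_tip (a point): The lower tip of the lock pin; z up the pin. 40 mm below the bracket's hole mouth when the pin is home, 6 mm above the bench in the stand.
- gauge_pin_center (a point): Middle of the blue round-headed gauge pin in the stand's other hole, same height, 70 mm from the lock pin; not to be used. The stand is fixed, 130 x 50 mm, 46 mm tall; the pins' collars rest on its top.
- cleaner_c (a point): Middle of a loose white bottle, 56 mm wide, about 130 mm tall; bystander.
- driver_grip (a point): Grip of a loose screwdriver lying on the bench; bystander.
- tape_c (a point): Middle of a loose orange ring, 90 mm wide, 19 mm tall; bystander.
- cup_in (a point): Inner floor of a loose grey cup, 70 mm wide, 60 mm tall; bystander.
- gauge_block_c (a point): Middle of a loose steel block 50 x 30 x 20 mm; bystander.
There are look-alikes about, which are no part of the job. What is shaped like the part that bears housing_up_center but brown or purple is not meant. Of the things that look like the part that bears lock_pin_center, the larger one is meant.

How it is judged:
By the outcome, as a careful person would: the job done as asked, in the order asked, and still so for the second after the job is handed in, with the robot touching nothing.
It also fails if it takes over 53 s, if anything falls off the work surface, if the arm or the gripper's body presses on something with over 40 N, if the wrist force passes 120 N, or if a joint passes its speed limit or range.

## Working session

There is one attempt and no reset: what is moved stays moved. The work goes in short steps, Python scripts to look and compute and a tool call to move; the robot and the scene stay as the last step left them, time stands still between calls to the robot, and variables do not carry over. Pictures are saved under pics/ and viewed, about 8 in all and at most 12, crops included, and the job is handed in when it is done.

Besides the shell and the picture viewer there is one more tool, called after "Emit:" as a command line: name --argument value ..., lists and objects as JSON in quotes. carry_out: Moves the arm, as the interface text tells. Its arguments: {"type":"object","properties":{"motion":{"type":"array"},"force":{"type":"number"}},"required":["motion"]}

```bash
mkdir -p pics; ls; python3 - <<'E'
from rig import *
import cv2
print(sense()); print(hold_point_z)
for n in("scene","top"):
    c=calibration(n);print(n,c)
    cv2.imwrite(f"pics/{n}0.png",read_camera(n)[:,:,::-1])
E
```

```text
pics
{'time': 0.0, 'joint_positions': array([-9.75416657e-01,  2.55783612e-01,  1.07006901e-01, -4.82470984e-04,
       -1.42390797e+00, -2.84600686e-01]), 'joint_velocities': array([ 1.16154971e-03, -1.23879755e-03,  7.34121123e-04,  8.66355737e-05,
       -1.00015452e-03, -9.81747800e-04]), 'tau': array([-2.58186847e-04, -3.86632991e+01,  2.37936866e+01,  5.36521241e+00,
       -6.01371867e-03,  5.65636231e-07]), 'tool_pos': array([ 0.16807237, -0.52309248,  0.19287632]), 'tool_rot': array([ 3.13964627e+00, -7.22586525e-05, -2.83088466e+00]), 'ft_force': array([-0.04177062, -0.04874279, -0.26244804]), 'torque': array([ 0.00557274, -0.02535499, -0.01130048]), 'finger_gap': 1.0002858750020074}
-0.0187
scene {'camera_matrix': array([[412.03872344,   0.        , 287.49216355],
       [  0.        , 412.03872344, 205.00603575],
       [  0.        ,   0.        ,   1.        ]]), 'distortion': array([-0.046112,  0.      ,  0.      ,  0.      ,  0.      ]), 'eye': array([ 0.97098737, -0.51674386,  0.66616511]), 'attitude': array([-2.3001169 , -0.01467043,  0.7214541 ])}
top {'camera_matrix': array([[411.51320618,   0.        , 283.6327915 ],
       [  0.        , 411.51320618, 207.14312028],
       [  0.        ,   0.        ,   1.        ]]), 'distortion': array([-0.05869733,  0.        ,  0.        ,  0.        ,  0.        ]), 'eye': array([ 0.34769017, -0.00852029,  1.06874922]), 'attitude': array([-2.92573695, -0.00645624, -1.57149617])}
```

View pics/scene0.png

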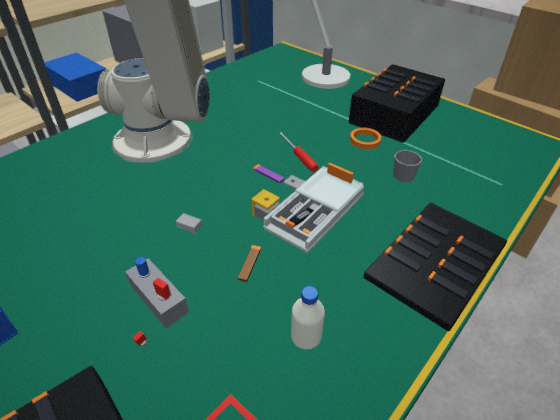

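View pics/top0.png

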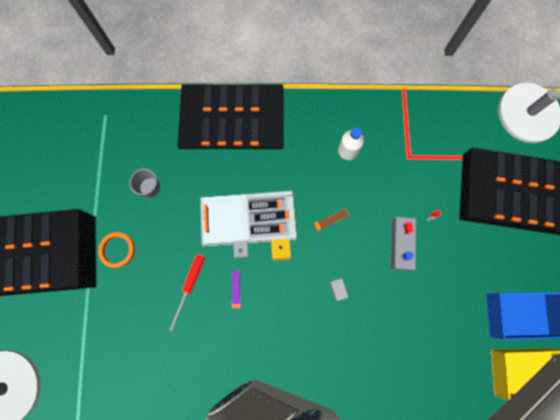

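Top view: the white tray is at about (248,218), open cover and bar on the left, yellow bracket at (281,249), and steel tongue at (240,250). The stand is at (404,243), with a red-headed pin at (408,227) and a blue one at (408,256). A small red pin lies at (435,214). It is the smaller look-alike, so the red pin in the stand is the one meant. Brown (332,219) and purple (236,288) bars are not housings of the job. The housings are in the tray.

```bash
cat > h.py <<'E'
import numpy as np, cv2
from rig import *
from scipy.spatial.transform import Rotation as R
def cam(n):
    c=calibration(n); return c['camera_matrix'],c['distortion'],R.from_euler('xyz',c['attitude']).as_matrix(),c['eye']
def proj(n,P):
    K,D,A,e=cam(n); P=np.atleast_2d(P).astype(float)
    return cv2.projectPoints((P-e)@A,np.zeros(3),np.zeros(3),K,D)[0][:,0]
def ray(n,uv,z):
    K,D,A,e=cam(n); u=cv2.undistortPoints(np.array(uv,float).reshape(-1,1,2),K,D)[:,0]
    d=np.c_[u,np.ones(len(u))]@A.T
    return e+d*((z-e[2])/d[:,2])[:,None]
def crop(img,x,y,w,h,s):
    return cv2.resize(img[y:y+h,x:x+w],None,fx=s,fy=s,interpolation=cv2.INTER_CUBIC)
E
python3 - <<'E'
from h import *
t=cv2.imread('pics/top0.png');s=cv2.imread('pics/scene0.png')
cv2.imwrite('pics/c1.png',crop(t,190,180,120,90,6))
a=crop(s,240,155,130,95,6); cv2.imwrite('pics/c2.png',a)
b=np.hstack([crop(t,380,200,66,80,6),crop(s,120,245,66,80,6)]); cv2.imwrite('pics/c3.png',b)
E
```

```text
(no output)
```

View pics/c1.png

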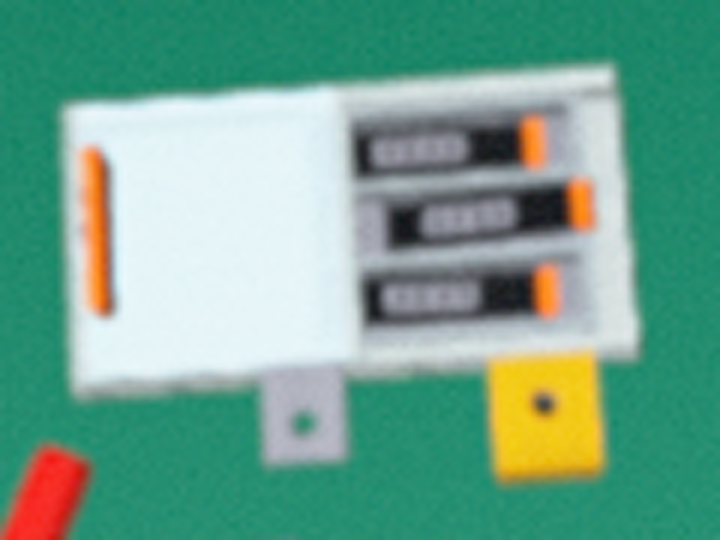

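View pics/c2.png

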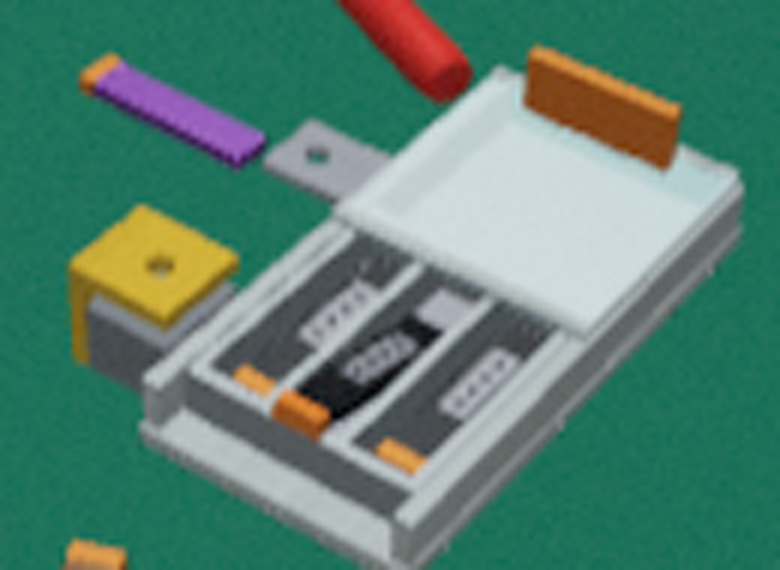

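View pics/c3.png

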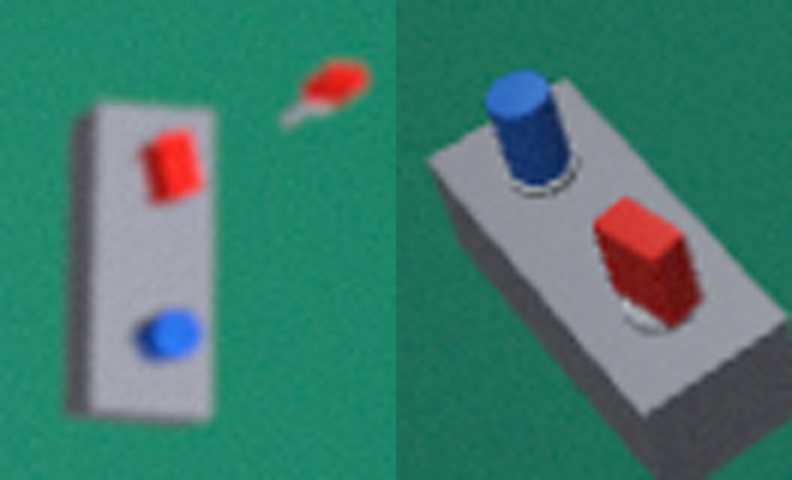

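```bash
python3 - <<'E'
from h import *
f=lambda c,ox,oy:(np.array(c,float)+.5)/6-.5+[ox,oy]
T=lambda *c:f(c,190,180); S=lambda *c:f(c,240,155)
T3=lambda *c:f(c,380,200); S3=lambda *c:f([[a-396,b] for a,b in c],120,245)
for n,z,t,s in [("brk",.049,(543,402),(160,264)),("tong",.039,(303,422),(317,153))]:
    print(n,ray('top',T(t),z).round(4),ray('scene',S(s),z).round(4))
print("pin top",ray('top',T3((178,166)),.084).round(4),ray('scene',S3((641,231)),.084).round(4))
print("pin corners scene",ray('scene',S3((627,198),(684,237),(655,265),(597,225)),.084).round(4))
print("gauge top scene",ray('scene',S3((519,87)),.084).round(4),'top',ray('top',T3((181,331)),.084).round(4))
print("stand top corners top cam",ray('top',T3((97,103),(214,110),(212,420),(90,412)),.046).round(4))
print("stand scene",ray('scene',S3((428,158),(568,80),(788,318),(645,414)),.046).round(4))
print("bar top", ray('scene',S((530,45),(682,104)),.069).round(4), ray('top',T((92,148),(103,315)),.069).round(4))
print("housing tip", ray('scene',S((300,400)),.040).round(4), ray('top',T((582,205)),.040).round(4))
print("rail", ray('top',T((63,105),(614,68),(75,395),(640,355)),.032).round(4))
E
```

```text
brk [[ 0.4709 -0.0064  0.049 ]] [[ 0.4711 -0.0083  0.049 ]]
tong [[0.4637 0.0939 0.039 ]] [[0.4627 0.0933 0.039 ]]
pin top [[ 0.5136 -0.3218  0.084 ]] [[ 0.518  -0.3253  0.084 ]]
pin corners scene [[ 0.5049 -0.3208  0.084 ]
 [ 0.529  -0.3181  0.084 ]
 [ 0.531  -0.3299  0.084 ]
 [ 0.5067 -0.3327  0.084 ]]
gauge top scene [[ 0.4446 -0.3177  0.084 ]] top [[ 0.4464 -0.3188  0.084 ]]
stand top corners top cam [[ 0.5471 -0.3009  0.046 ]
 [ 0.5441 -0.351   0.046 ]
 [ 0.4133 -0.3415  0.046 ]
 [ 0.4169 -0.2906  0.046 ]]
stand scene [[ 0.4141 -0.3415  0.046 ]
 [ 0.4196 -0.2921  0.046 ]
 [ 0.548  -0.3025  0.046 ]
 [ 0.544  -0.3517  0.046 ]]
bar top [[0.505  0.1775 0.069 ]
 [0.5743 0.1867 0.069 ]] [[0.5742 0.1811 0.069 ]
 [0.504  0.1738 0.069 ]]
housing tip [[ 0.5536 -0.0215  0.04  ]] [[ 0.556  -0.0228  0.04  ]]
rail [[ 0.6016  0.2015  0.032 ]
 [ 0.6183 -0.037   0.032 ]
 [ 0.4757  0.1911  0.032 ]
 [ 0.4929 -0.0473  0.032 ]]
```

Both views agree: the raised housing is in the middle lane, with its orange tip at c1 (582,205), or top (287,214). The tray yaw is about 4° and the cover is about 0.10 open. The pin in the stand is at about (0.516,-0.324) with its collar on the stand top, and the loose red one is clearly smaller. I'm moving now, with the fingers shut, to a point behind the raised end.

Emit:
carry_out --motion '[0,0,0,7,0,0,0,0,6.8,0,-0.028,0.0296,0,0,0,-0.028,0.0296,0,0,0,-0.028,0.0296,0,0,0]'

```text
time: 0.52
tool_pos: [0.2459, -0.4279, 0.193]
tool_rot: [3.14, -0.001, -3.074]
ft_force: [1.3, -0.4, 0.7]
finger_gap: 0.298
```

Emit:
carry_out --motion '[-0.028,0.0296,0,0,0,-0.028,0.0296,0,0,0,-0.028,0.0296,0,0,0,-0.028,0.0296,0,0,0,-0.028,0.0296,0,0,0]'

```text
time: 0.93
tool_pos: [0.3757, -0.2698, 0.1937]
tool_rot: [3.141, -0.0, -3.072]
ft_force: [0.4, -0.3, -0.4]
finger_gap: 0.0
```

Emit:
carry_out --motion '[-0.028,0.0296,0.01,0,0,-0.028,0.0296,0.01,0,0,-0.028,0.0296,0.01,0,0,-0.028,0.0296,0.01,0,0,-0.028,0.0296,0.01,0,0]'

```text
time: 1.35
tool_pos: [0.5042, -0.1134, 0.1435]
tool_rot: [3.141, -0.0, -3.071]
ft_force: [0.7, 0.1, 0.4]
finger_gap: -0.002
```

Emit:
carry_out --motion '[-0.028,0.0296,0.01,0,0,-0.028,0.0296,0.01,0,0,0,0,0.01,0,0]'

```text
time: 1.6
tool_pos: [0.558, -0.0481, 0.1124]
tool_rot: [3.141, -0.0, -3.067]
ft_force: [0.5, 0.3, -0.2]
finger_gap: -0.001
```

```bash
cat >> h.py <<'E'
def togo(x,y,z,yaw=None):
    s=sense(); Rm=R.from_euler('xyz',s['tool_rot']).as_matrix()
    d=(np.array([x,y,z])-s['tool_pos'])@Rm
    print('t %.2f'%s['time'],'pos',s['tool_pos'].round(4),'rot',s['tool_rot'].round(3),'F',s['ft_force'].round(2),'gap',round(s['finger_gap'],3),'j6',s['joint_positions'][5].round(2)); print('togo tool',d.round(4))
E
python3 - <<'E'
from h import *
togo(.557,-.051,.036)
cv2.imwrite('pics/m1.png',crop(np.ascontiguousarray(read_camera('scene')[:,:,::-1]),240,155,130,95,6))
E
```

```text
t 1.60 pos [ 0.558  -0.0481  0.1124] rot [ 3.141 -0.    -3.067] F [ 0.48  0.26 -0.19] gap -0.001 j6 -1.69
togo tool [ 0.0012 -0.0028  0.0764]
```

View pics/m1.png

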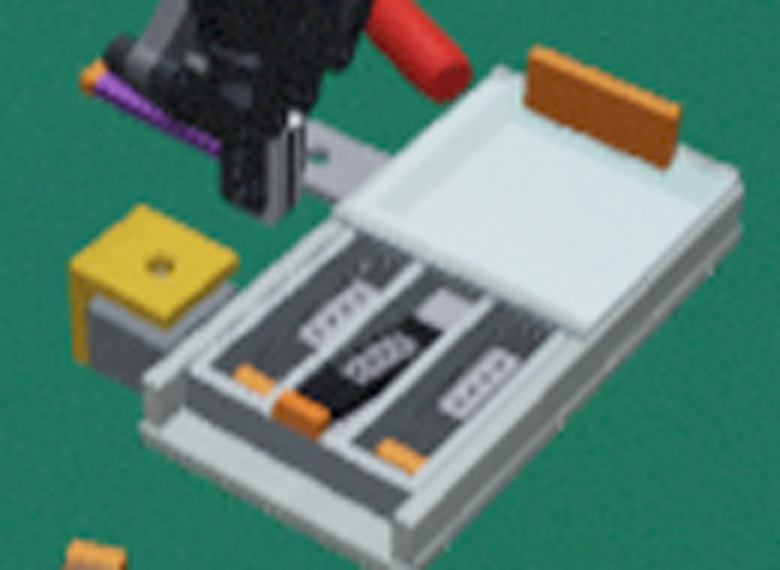

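The closed fingers hang above and behind the raised end, and nothing has moved (orange tip still at (300,405) in the crop). I'm lowering, then pushing along +y of the tray.

Emit:
carry_out --motion '[0,-0.0028,0.025,0,0,0,0,0.025,0,0,0,0,0.0255,0,0,0,0,0,0,0,0,0.005,0,0,0]'

```text
time: 2.07
tool_pos: [0.5534, -0.052, 0.0383]
tool_rot: [-3.141, -0.003, -3.073]
ft_force: [0.6, 0.3, 1.3]
finger_gap: -0.004
```

Emit:
carry_out --motion '[0,0.005,0,0,0,0,0.004,0,0,0,0,0.004,0,0,0,0,0.004,0,0,0,0,0.003,0,0,0]'

```text
time: 2.48
tool_pos: [0.5538, -0.0301, 0.0396]
tool_rot: [3.141, 0.001, -3.071]
ft_force: [1.0, 0.0, -0.0]
finger_gap: -0.001
```

Emit:
carry_out --motion '[0,0.002,0,0,0,0,0.001,0,0,0,0,0,0,0,0]'

```text
time: 2.73
tool_pos: [0.5532, -0.0275, 0.0388]
tool_rot: [3.142, 0.0, -3.071]
ft_force: [0.3, -0.3, -0.9]
finger_gap: 0.005
```

```bash
python3 - <<'E'
from h import *
togo(.555,-.0205,.037)
a=crop(np.ascontiguousarray(read_camera('scene')[:,:,::-1]),250,175,100,75,5)
b=crop(np.ascontiguousarray(read_camera('top')[:,:,::-1]),240,185,60,75,5)
cv2.imwrite('pics/m2.png',np.hstack([a,b]))
E
```

```text
t 2.73 pos [ 0.5532 -0.0275  0.0388] rot [ 3.142  0.    -3.071] F [ 0.33 -0.27 -0.9 ] gap 0.005 j6 -1.73
togo tool [-0.0023  0.0069  0.0018]
```

View pics/m2.png

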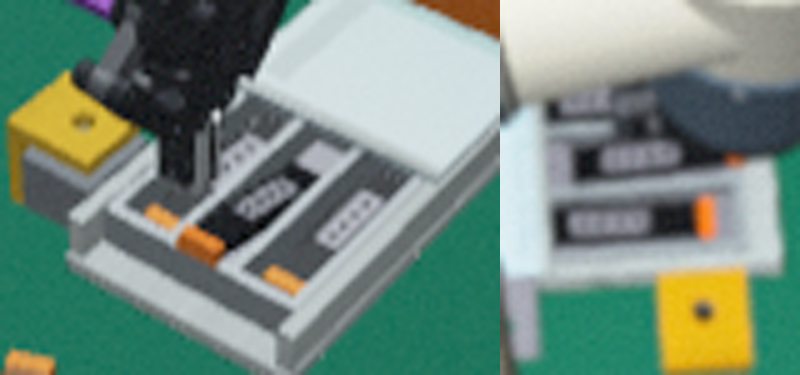

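```bash
python3 - <<'E'
from h import *
P=lambda u:(u-[250,175])*5
for n in ('scene','top'):
    print(n,proj(n,[[.5532,-.0275,.0388],[.5526,-.0130,.0388],[.471,-.0072,.049],[.555,-.022,.040],[.4637,.0939,.039]]).round(1))
print(P(proj('scene',[[.5532,-.0275,.0388],[.555,-.022,.040]])))
# finger end pixel
print(ray('scene',[[250+185/5,175+187/5]],.0388))
E
```

```text
scene [[287.6 223. ]
 [291.7 219.4]
 [266.5 198.3]
 [289.9 221.7]
 [292.9 180.1]]
top [[288.4 214.9]
 [282.7 215.2]
 [280.4 246.5]
 [286.3 214.1]
 [240.1 249.9]]
[[188.00228686 239.91439822]
 [199.45910839 233.35700054]]
[[ 0.5298013  -0.00292658  0.0388    ]]
```

```bash
python3 - <<'E'
from h import *
u=proj('scene',[[.558,-.0481,.1124],[.558,-.0481,.1311]]);print(((u-[240,155])*6).round())
s=sense();print(s['time'],s['tool_pos'],s['joint_positions'])
t=ray('scene',[[240+270/6,155+215/6]],.1124);print(t)
cv2.imwrite('pics/m3.png',np.vstack([crop(np.ascontiguousarray(read_camera('scene')[:,:,::-1]),255,175,80,60,7)]))
E
```

```text
[[259. 290.]
 [260. 248.]]
2.8333 [ 0.55311164 -0.02777969  0.03871837] [ 2.32371730e-01  3.59250081e-01 -1.55564378e-01  2.01503473e-05
 -1.05614906e+00 -1.73316789e+00]
[[ 0.53445264 -0.01609566  0.1124    ]]
```

View pics/m3.png

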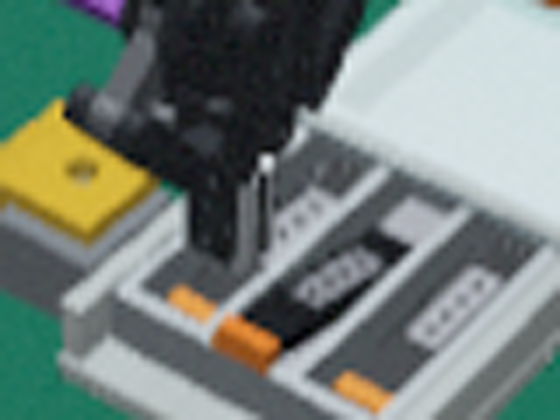

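```bash
python3 - <<'E'
from h import *
print(proj('scene',[[0,0,0],[.1,0,0],[-.1,0,0],[0,.1,0],[0,-.1,0]]).round(1))
s=sense();print(s['tau'],s['ft_force'])
E
```

```text
[[152.7 139.4]
 [173.4 152.4]
 [133.7 127.5]
 [180.  126.3]
 [122.9 153.8]]
[ 9.42561915e-02 -4.16545594e+01  2.09561813e+01  4.72215638e+00
 -8.26471696e-04 -1.23877020e-03] [ 0.36329069 -0.29859039  0.19531294]
```

Emit:
carry_out --motion '[0,-0.01,-0.04,0,0,0,-0.03,-0.04,0,0,0,-0.04,0,0,0.085,0,-0.04,0,0,0.085,0.015,-0.035,0,0,0.085]'

```text
time: 3.3
tool_pos: [0.5502, -0.1804, 0.1124]
tool_rot: [-3.141, 0.002, -3.071]
ft_force: [0.3, 0.2, -0.1]
finger_gap: 0.423
```

Emit:
carry_out --motion '[0.015,-0.035,0,0,0.085,0.01,-0.035,0,0,0.085,0,-0.035,0,0,0.085,0,-0.035,0,0,0.085,0,0,0,0,0.085]'

```text
time: 3.72
tool_pos: [0.5325, -0.3254, 0.1113]
tool_rot: [-3.14, -0.001, -3.077]
ft_force: [-0.4, 1.2, -1.0]
finger_gap: 0.997
```

```bash
python3 - <<'E'
from h import *
togo(.516,-.324,.15)
p=sense()['tool_pos']
a=read_camera('scene')[:,:,::-1];b=read_camera('top')[:,:,::-1]
us=proj('scene',p)[0];ut=proj('top',p)[0];print(us,ut)
c=[]
for im,u in((a,us),(b,ut)):
    im=np.ascontiguousarray(im);x=int(np.clip(u[0]-40,0,480));y=int(np.clip(u[1]-60,0,300));print(x,y)
    c.append(crop(im,x,y,80,100,5))
cv2.imwrite('pics/m4.png',np.hstack(c))
E
```

```text
t 3.72 pos [ 0.5325 -0.3254  0.1113] rot [-3.140e+00 -1.000e-03 -3.077e+00] F [-0.39  1.21 -0.98] gap 0.997 j6 -1.21
togo tool [ 0.0164  0.0024 -0.0387]
[162.36599821 277.78048868] [413.67684296 217.53219175]
122 217
373 157
```

View pics/m4.png

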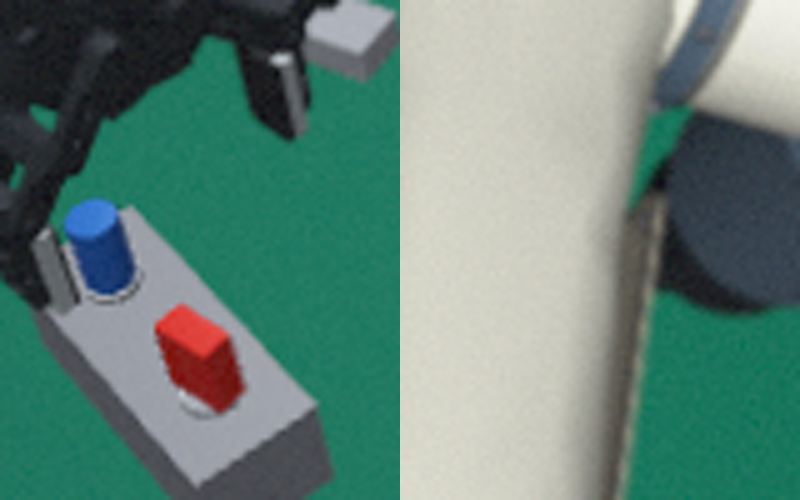

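```bash
python3 - <<'E'
from h import *
from scipy.optimize import least_squares
ty=R.from_euler('xyz',sense()['tool_rot']).as_matrix()[:,1]
for g in (.085,.095,.105):
  for uv in ([[134,279.2],[181.5,244]],[[132,279],[180.4,244.6]]):
    r=least_squares(lambda P:(proj('scene',[P-ty*g/2,P+ty*g/2])-uv).ravel(),[.53,-.32,.12])
    print(g,r.x.round(4),r.fun.round(1))
E
```

```text
0.085 [ 0.5858 -0.3466  0.2153] [ 0.2  0.3 -0.3 -0.3]
0.085 [ 0.5851 -0.3486  0.2161] [ 0.6  0.7 -0.6 -0.8]
0.095 [ 0.5405 -0.3266  0.1623] [ 0.2  0.3 -0.3 -0.3]
0.095 [ 0.5397 -0.3288  0.1631] [ 0.6  0.7 -0.6 -0.8]
0.105 [ 0.4952 -0.3066  0.1092] [ 0.2  0.3 -0.3 -0.3]
0.105 [ 0.4943 -0.309   0.1102] [ 0.6  0.7 -0.6 -0.8]
```

The scene view shows the visible fingertips well above where the reported TCP projects: full-frame (132,279) and (180,245), against an expected centre of (162,278). The mismatch has the same size from two viewing directions, so it is vertical: the tips sit about 30 mm higher than "TCP". I'll measure that from the silhouettes in the earlier pictures, without viewing them.

```bash
python3 - <<'E'
from h import *
from scipy.optimize import brentq
s0=cv2.imread('pics/scene0.png')
for fn,(x,y,w,h,s),p in (('m1',(240,155,130,95,6),(.558,-.0481,.1124)),('m3',(255,175,80,60,7),(.5532,-.0277,.0388))):
    a=cv2.imread(f'pics/{fn}.png').astype(int); b=crop(s0,x,y,w,h,s).astype(int)
    m=(np.abs(a-b).max(2)>45).astype(np.uint8)
    m=cv2.morphologyEx(m,cv2.MORPH_OPEN,np.ones((9,9)))
    ys,xs=np.nonzero(m); r=ys.max(); print(fn,'lowest',r,xs[ys==r].mean(), 'row',r/s+y)
    yaw=-3.071; tx=np.array([np.cos(yaw),np.sin(yaw),0]);ty=np.array([np.sin(yaw),-np.cos(yaw),0])
    for wy in(.007,.0145):
        C=[np.array(p)+i*tx*.011+j*ty*wy for i in(-1,1) for j in(-1,1)]
        f=lambda dz:proj('scene',np.array(C)+[0,0,dz])[:,1].max()-((r+.5)/s-.5+y)
        print(wy,'dz',brentq(f,-.05,.1))
E
```

```text
m1 lowest 224 268.0 row 192.33333333333334
0.007 dz 0.0404847464454316
0.0145 dz 0.04541962694570682
m3 lowest 257 240.1578947368421 row 211.71428571428572
0.007 dz 0.04613742183031614
0.0145 dz 0.051569624569961246
```

Emit:
carry_out --motion '[0.008,0.039,0,0,0,0.008,0.039,0,0,0,0.008,0.039,0.03,0,0,0,0,0.04,0,0,0,0,0.029,0,0]'

```text
time: 4.23
tool_pos: [0.5026, -0.2081, 0.0172]
tool_rot: [3.141, 0.001, -3.068]
ft_force: [0.9, 0.2, -0.9]
finger_gap: 0.292
```

Emit:
carry_out --motion '[0,0,0,0,0,0,0,0,0,0]'

```text
time: 4.4
tool_pos: [0.5023, -0.2104, 0.0178]
tool_rot: [3.142, -0.003, -3.07]
ft_force: [0.9, 0.9, 1.6]
finger_gap: 0.008
```

```bash
python3 - <<'E'
from h import *
from scipy.optimize import least_squares
togo(.5,-.21,0)
p=sense()['tool_pos']
a=read_camera('scene')[:,:,::-1].astype(int); s0=cv2.imread('pics/scene0.png').astype(int)
cv2.imwrite('pics/t1.png',a)
m=(np.abs(a-s0).max(2)>30)
u=proj('scene',p)[0]; print('tcp px',u)
for r in range(int(u[1])-30,int(u[1])+8):
    x=np.nonzero(m[r,int(u[0])-25:int(u[0])+25])[0]
    print(r, (x.min()+int(u[0])-25,x.max()+int(u[0])-25,len(x)) if len(x) else '-',end=' | ')
E
```

```text
t 4.40 pos [ 0.5023 -0.2104  0.0178] rot [ 3.142e+00 -3.000e-03 -3.070e+00] F [0.92 0.88 1.58] gap 0.008 j6 -1.39
togo tool [0.0022 0.0006 0.0178]
tcp px [209.00399132 265.31718393]
235 (np.int64(184), np.int64(213), 25) | 236 (np.int64(184), np.int64(213), 25) | 237 (np.int64(184), np.int64(213), 25) | 238 (np.int64(184), np.int64(213), 28) | 239 (np.int64(184), np.int64(212), 29) | 240 (np.int64(184), np.int64(212), 29) | 241 (np.int64(184), np.int64(212), 29) | 242 (np.int64(184), np.int64(212), 29) | 243 (np.int64(184), np.int64(212), 29) | 244 (np.int64(184), np.int64(213), 30) | 245 (np.int64(184), np.int64(213), 30) | 246 (np.int64(187), np.int64(213), 27) | 247 (np.int64(190), np.int64(213), 24) | 248 (np.int64(193), np.int64(213), 21) | 249 (np.int64(198), np.int64(212), 15) | 250 (np.int64(198), np.int64(212), 15) | 251 (np.int64(198), np.int64(212), 15) | 252 (np.int64(199), np.int64(212), 14) | 253 (np.int64(200), np.int64(212), 13) | 254 (np.int64(201), np.int64(210), 10) | 255 (np.int64(203), np.int64(209), 7) | 256 (np.int64(206), np.int64(208), 3) | 257 (np.int64(207), np.int64(207), 1) | 258 - | 259 - | 260 - | 261 - | 262 - | 263 - | 264 - | 265 - | 266 - | 267 - | 268 - | 269 - | 270 - | 271 - | 272 - | [ WARN:0@0.743] global loadsave.cpp:1063 imwrite_ Unsupported depth image for selected encoder is fallbacked to CV_8U.
```

Emit:
carry_out --motion '[0,0,0.01,0,0,0,0,0.004,0,0,0,0,0.002,0,0,0,0,0.002,0,0,0,0,0.002,0,0]'

```text
time: 4.87
tool_pos: [0.5035, -0.2113, -0.0017]
tool_rot: [-3.141, 0.001, -3.072]
ft_force: [-0.4, 0.1, 0.3]
finger_gap: -0.0
```

```bash
python3 -c "
from h import *
togo(.5,-.21,0)"
```

```text
t 4.87 pos [ 0.5035 -0.2113 -0.0017] rot [-3.141e+00  1.000e-03 -3.072e+00] F [-0.37  0.08  0.27] gap -0.0 j6 -1.39
togo tool [ 0.0034  0.0016 -0.0017]
```

Emit:
carry_out --motion '[0,0,0.004,0,0,0,0,0.003,0,0,0,0,0.003,0,0,0,0,0.003,0,0,0,0,0.002,0,0]'

```text
time: 5.28
tool_pos: [0.503, -0.2111, -0.0175]
tool_rot: [3.141, -0.0, -3.072]
ft_force: [-0.1, 0.1, 0.4]
finger_gap: 0.001
```

Emit:
carry_out --motion '[0,0,0.002,0,0,0,0,0.002,0,0,0,0,0.0015,0,0,0,0,0.0015,0,0,0,0,0,0,0]'

```text
time: 5.7
tool_pos: [0.503, -0.211, -0.0243]
tool_rot: [3.141, -0.0, -3.072]
ft_force: [-0.7, 0.5, -0.2]
finger_gap: -0.0
```

Emit:
carry_out --motion '[0,0,0.0015,0,0,0,0,0.0015,0,0,0,0,0.0015,0,0]'

```text
time: 5.95
tool_pos: [0.5032, -0.2111, -0.0285]
tool_rot: [-3.142, 0.0, -3.072]
ft_force: [-0.4, 1.0, -0.5]
finger_gap: 0.001
```

Emit:
carry_out --motion '[0,0,0.001,0,0,0,0,0.001,0,0]'

```text
time: 6.12
tool_pos: [0.5031, -0.2111, -0.0306]
tool_rot: [3.142, -0.0, -3.072]
ft_force: [-0.5, -0.2, -0.2]
finger_gap: -0.001
```

Emit:
carry_out --motion '[0,0,0.001,0,0,0,0,0.001,0,0]'

```text
time: 6.28
tool_pos: [0.5032, -0.2111, -0.0326]
tool_rot: [-3.142, 0.0, -3.072]
ft_force: [-0.4, 0.0, 0.5]
finger_gap: -0.001
```

```bash
python3 - <<'E'
from h import *
togo(.5,-.21,0)
p=sense()['tool_pos']; p0=p.copy()
a=np.ascontiguousarray(read_camera('scene')[:,:,::-1]); s0=cv2.imread('pics/scene0.png').astype(int)
m=(np.abs(a.astype(int)-s0).max(2)>30)
for r in range(245,285):
    x=np.nonzero(m[r,175:235])[0]
    print(r,(int(x.min()+175),int(x.max()+175)) if len(x) else '-',end=' | ')
p0[2]=0;print(proj('scene',p0))
tx=np.array([np.cos(-3.072),np.sin(-3.072),0]);ty=np.array([np.sin(-3.072),-np.cos(-3.072),0])
for z in(0,.01,.02): print(z,proj('scene',[p0+[0,0,z]+i*tx*.011+j*ty*.0145 for i in(-1,1) for j in(-1,1)]).round(1).tolist())
cv2.imwrite('pics/t2.png',crop(a,170,200,80,100,6))
E
```

```text
t 6.28 pos [ 0.5032 -0.2111 -0.0326] rot [-3.142  0.    -3.072] F [-0.38  0.02  0.47] gap -0.001 j6 -1.39
togo tool [ 0.0031  0.0013 -0.0326]
245 (184, 223) | 246 (185, 223) | 247 (185, 222) | 248 (184, 222) | 249 (183, 221) | 250 (183, 220) | 251 (182, 219) | 252 (182, 216) | 253 (178, 216) | 254 (177, 216) | 255 (176, 215) | 256 (176, 215) | 257 (176, 215) | 258 (177, 215) | 259 (179, 215) | 260 (180, 215) | 261 (182, 215) | 262 (183, 215) | 263 (184, 215) | 264 (187, 215) | 265 (191, 215) | 266 (196, 214) | 267 (200, 214) | 268 (202, 215) | 269 (202, 215) | 270 (203, 214) | 271 (205, 213) | 272 (206, 212) | 273 (209, 211) | 274 - | 275 - | 276 - | 277 - | 278 - | 279 - | 280 - | 281 - | 282 - | 283 - | 284 - | [[210.01035368 271.3313284 ]]
0 [[208.7, 278.4], [218.8, 269.6], [201.1, 273.1], [211.2, 264.5]]
0.01 [[208.2, 275.3], [218.4, 266.5], [200.5, 270.0], [210.7, 261.4]]
0.02 [[207.6, 272.1], [217.9, 263.3], [199.9, 266.8], [210.2, 258.2]]
```

View pics/t2.png

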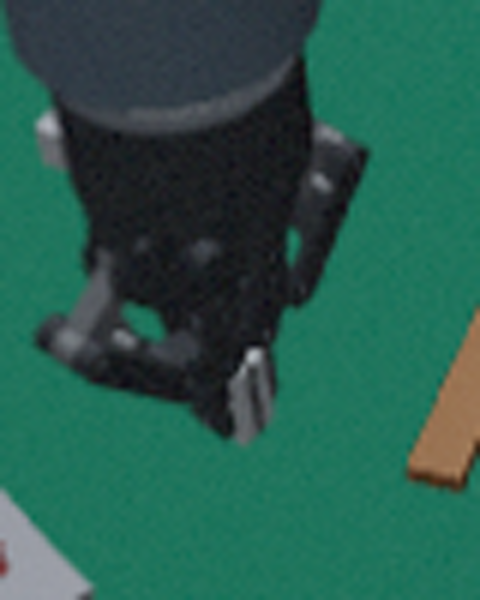

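The closed fingers still hover over the bare green bench: the tip is at full-frame (210,273), and at z=0 it should reach row ~276. The tips are really about 40 mm above the reported TCP. I'm continuing the touch-down to fix this number.

Emit:
carry_out --motion '[0,0,0.002,0,0,0,0,0.0015,0,0,0,0,0.0015,0,0]'

```text
time: 6.58
tool_pos: [0.5032, -0.2111, -0.0375]
tool_rot: [-3.141, -0.0, -3.071]
ft_force: [-6.4, 3.3, 19.4]
finger_gap: -0.0
```

Emit:
carry_out --motion '[0,0,0.001,0,0,0,0,0.001,0,0]'

```text
time: 6.75
tool_pos: [0.5032, -0.2112, -0.0375]
tool_rot: [-3.141, 0.0, -3.071]
ft_force: [-8.0, 6.4, 26.5]
finger_gap: 0.001
```

Emit:
carry_out --motion '[0,0,0.001,0,0,0,0,0.001,0,0]'

```text
time: 6.92
tool_pos: [0.5032, -0.2112, -0.0376]
tool_rot: [-3.14, 0.001, -3.07]
ft_force: [-14.0, 10.3, 40.2]
finger_gap: 0.0
```

Contact is at reported z = -0.0372, so the real fingertip z is the reported z + 0.037. I'm going back up and over, then pushing the housing with the tip at about 37 mm.

Emit:
carry_out --motion '[0,0,-0.04,0,0,0,0,-0.04,0,0,-0.0163,0.039,-0.01,0,0,-0.0163,0.039,0,0,0,-0.0163,0.039,0,0,0]'

```text
time: 7.33
tool_pos: [0.5439, -0.0927, 0.0497]
tool_rot: [3.141, 0.003, -3.074]
ft_force: [1.1, -0.1, -0.1]
finger_gap: 0.004
```

Emit:
carry_out --motion '[-0.0163,0.039,0,0,0,0,0,0.02,0,0,0,0,0.015,0,0,0,0,0,0,0]'

```text
time: 7.67
tool_pos: [0.5537, -0.0533, 0.0099]
tool_rot: [3.141, -0.006, -3.071]
ft_force: [-0.8, -0.8, -0.7]
finger_gap: -0.0
```

```bash
cat >> h.py <<'E'
def orange(n='scene',roi=(265,205,60,45)):
    a=read_camera(n)[:,:,::-1]; x,y,w,h=roi
    b=cv2.cvtColor(np.ascontiguousarray(a[y:y+h,x:x+w]),cv2.COLOR_BGR2HSV)
    m=cv2.inRange(b,(5,130,90),(22,255,255))
    k,_,st,c=cv2.connectedComponentsWithStats(m)
    for i in range(1,k):
        if st[i,4]>5: print(n,'orange',(c[i]+[x,y]).round(1),'area',st[i,4],'bbox',st[i,:4]+[x,y,0,0])
    return a
E
python3 -c "
from h import *
togo(.557,-.051,0)
orange()"
```

```text
t 7.67 pos [ 0.5537 -0.0533  0.0099] rot [ 3.141 -0.006 -3.071] F [-0.79 -0.8  -0.75] gap -0.0 j6 -1.68
togo tool [-0.0035  0.0021  0.0099]
scene orange [290.  223.5] area 48 bbox [286 220   9   8]
scene orange [306.2 230.5] area 23 bbox [303 228   8   6]
```

Emit:
carry_out --motion '[-0.0025,0.002,0.0095,0,0,0,0,0,0,0,0,0.006,0,0,0,0,0.006,0,0,0,0,0.004,0,0,0]'

```text
time: 8.13
tool_pos: [0.5578, -0.0356, 0.0042]
tool_rot: [3.141, 0.001, -3.072]
ft_force: [-0.2, -0.1, -0.6]
finger_gap: 0.001
```

Emit:
carry_out --motion '[0,0.004,0,0,0,0,0.004,0,0,0,0,0.003,0,0,0,0,0.002,0,0,0,0,0,0,0,0]'

```text
time: 8.55
tool_pos: [0.5566, -0.0226, 0.0037]
tool_rot: [3.141, 0.0, -3.071]
ft_force: [-0.6, 0.3, 1.4]
finger_gap: -0.003
```

```bash
python3 -c "
from h import *
togo(.5545,-.014,0)
orange()"
```

```text
t 8.55 pos [ 0.5566 -0.0226  0.0037] rot [ 3.141  0.    -3.071] F [-0.58  0.26  1.39] gap -0.003 j6 -1.74
togo tool [0.0015 0.0088 0.0037]
scene orange [281.5 217.6] area 14 bbox [279 216   6   4]
scene orange [290.3 224.3] area 18 bbox [286 222   9   5]
scene orange [306.2 230.5] area 23 bbox [303 228   8   6]
```

Emit:
carry_out --motion '[0,-0.015,0,0,0,0,-0.015,0,0,0,0,0,0.0035,0,0,0,0,0,0,0,0,0,0,0,0]'

```text
time: 9.02
tool_pos: [0.5582, -0.053, -0.0003]
tool_rot: [3.141, -0.001, -3.072]
ft_force: [1.4, -0.4, 0.3]
finger_gap: 0.0
```

```bash
python3 -c "
from h import *
togo(.5545,-.014,0)
orange()"
```

```text
t 9.02 pos [ 5.582e-01 -5.300e-02 -3.000e-04] rot [ 3.141e+00 -1.000e-03 -3.072e+00] F [ 1.4  -0.43  0.29] gap 0.0 j6 -1.69
togo tool [ 0.001   0.0392 -0.0003]
scene orange [290.9 223.2] area 36 bbox [288 220   7   7]
scene orange [306.2 230.5] area 23 bbox [303 228   8   6]
```

Emit:
carry_out --motion '[0,0.006,0.0005,0,0,0,0.006,0,0,0,0,0.004,0,0,0,0,0.004,0,0,0,0,0.003,0,0,0]'

```text
time: 9.48
tool_pos: [0.557, -0.0293, -0.0003]
tool_rot: [-3.142, 0.0, -3.071]
ft_force: [0.3, -0.7, -0.1]
finger_gap: -0.005
```

```bash
python3 -c "
from h import *
togo(.5545,-.014,0)
orange()"
```

```text
t 9.48 pos [ 5.57e-01 -2.93e-02 -3.00e-04] rot [-3.142  0.    -3.071] F [ 0.26 -0.7  -0.05] gap -0.005 j6 -1.73
togo tool [ 0.0014  0.0154 -0.0003]
scene orange [280.  217.2] area 6 bbox [279 216   3   3]
scene orange [294.4 224. ] area 8 bbox [293 222   3   5]
scene orange [306.2 230.5] area 23 bbox [303 228   8   6]
```

Emit:
carry_out --motion '[0,0.004,0,0,0,0,0.004,0,0,0,0,0.003,0,0,0,0,0.003,0,0,0,0,0,0,0,0]'

```text
time: 9.95
tool_pos: [0.556, -0.0156, -0.0004]
tool_rot: [3.142, 0.0, -3.071]
ft_force: [-0.6, 0.0, 0.0]
finger_gap: -0.005
```

```bash
python3 -c "
from h import *
togo(.5545,-.014,0)
orange()"
```

```text
t 9.95 pos [ 5.56e-01 -1.56e-02 -4.00e-04] rot [ 3.142  0.    -3.071] F [-0.57  0.    0.02] gap -0.005 j6 -1.75
togo tool [ 0.0014  0.0017 -0.0004]
scene orange [281.7 217.6] area 15 bbox [279 216   6   4]
scene orange [306.2 230.5] area 23 bbox [303 228   8   6]
```

Emit:
carry_out --motion '[0,0.002,0,0,0,0,-0.015,0,0,0,0,-0.02,0,0,0,0,-0.02,-0.03,0,0,0,-0.01,-0.04,0,0]'

```text
time: 10.42
tool_pos: [0.5572, -0.0807, 0.0669]
tool_rot: [3.141, -0.009, -3.073]
ft_force: [1.2, 1.3, 0.9]
finger_gap: 0.003
```

```bash
python3 -c "
from h import *
togo(.5545,-.014,0)
a=orange()
cv2.imwrite('pics/p1.png',np.ascontiguousarray(a))
f=lambda y,z:proj('scene',[[.5505-.07*y,.041+.9975*y,z]]).round(1)
print(f(-.048,.020),f(-.063,.042),f(-.048,.03))
"
```

```text
t 10.42 pos [ 0.5572 -0.0807  0.0669] rot [ 3.141 -0.009 -3.073] F [1.2  1.28 0.87] gap 0.003 j6 -1.64
togo tool [-0.0025  0.0667  0.0669]
scene orange [281.7 217.6] area 15 bbox [279 216   6   4]
scene orange [306.2 230.5] area 23 bbox [303 228   8   6]
[[293.8 224.4]] [[289.9 221. ]] [[293.9 221.2]]
```

Emit:
carry_out --motion '[0,0.037,0,0,0,0,0.037,0,0,0,0,0.037,0,0,0,0,0.037,0,0,0,0,0.037,0,0,0]'

```text
time: 10.88
tool_pos: [0.5472, 0.1072, 0.0698]
tool_rot: [3.141, 0.001, -3.072]
ft_force: [0.5, -0.2, 0.3]
finger_gap: 0.003
```

Emit:
carry_out --motion '[0,0.037,0,0,0,0,0.037,0,0,0,0,0.036,0,0,0,0,0,0,0,0]'

```text
time: 11.22
tool_pos: [0.5395, 0.2209, 0.0695]
tool_rot: [3.14, 0.001, -3.067]
ft_force: [-0.7, -1.3, 0.7]
finger_gap: -0.001
```

```bash
python3 -c "
from h import *
togo(.537,.213,.011)
a=orange()
b=read_camera('top')[:,:,::-1]
cv2.imwrite('pics/p2.png',np.hstack([crop(np.ascontiguousarray(a),245,150,130,100,4)[:, :400],crop(np.ascontiguousarray(b),195,180,100,100,4)]))
"
```

```text
t 11.22 pos [0.5395 0.2209 0.0695] rot [ 3.140e+00  1.000e-03 -3.067e+00] F [-0.71 -1.26  0.75] gap -0.001 j6 -2.15
togo tool [ 0.0032 -0.0078  0.0584]
scene orange [281.7 217.6] area 15 bbox [279 216   6   4]
scene orange [306.2 230.5] area 23 bbox [303 228   8   6]
```

View pics/p2.png

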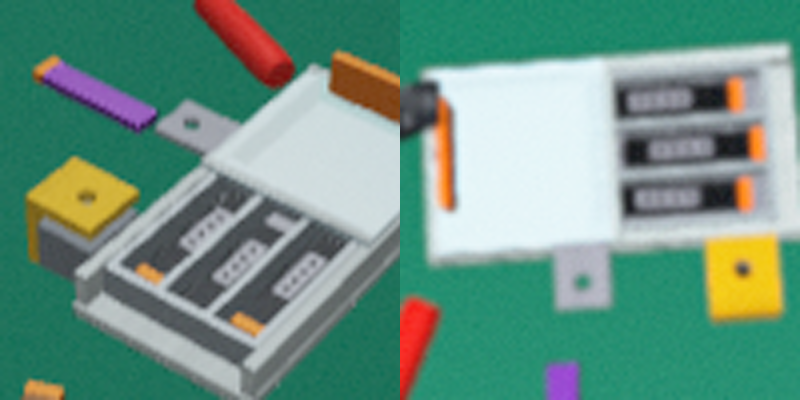

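The housing now lies flat in the middle lane: top crop shows all three orange tips in line at x≈740-757, and in the scene view its tip is just hidden behind the end wall. Next, lower behind the bar's +y face and push the cover shut.

Emit:
carry_out --motion '[0,0,0.02,0,0,0,0,0.02,0,0,0,0,0.018,0,0,0,-0.008,0,0,0,0,-0.008,0,0,0]'

```text
time: 11.73
tool_pos: [0.5406, 0.1975, 0.0112]
tool_rot: [-3.14, -0.002, -3.072]
ft_force: [0.6, -1.0, 0.4]
finger_gap: 0.0
```

Emit:
carry_out --motion '[0,-0.008,0,0,0,0,-0.012,0,0,0,0,-0.015,0,0,0,0,-0.015,0,0,0,0,-0.015,0,0,0]'

```text
time: 12.15
tool_pos: [0.5466, 0.1331, 0.0127]
tool_rot: [3.141, 0.003, -3.072]
ft_force: [0.6, 2.6, 1.7]
finger_gap: -0.003
```

Emit:
carry_out --motion '[0,-0.015,0,0,0,0,-0.012,0,0,0,0,0,0,0,0]'

```text
time: 12.4
tool_pos: [0.5475, 0.1045, 0.0121]
tool_rot: [-3.141, 0.0, -3.074]
ft_force: [-0.1, 0.3, -0.2]
finger_gap: -0.002
```

```bash
python3 -c "
from h import *
togo(.544,.094,.011)
orange('scene',(280,150,90,60)); orange('top',(190,185,90,50))
"
```

```text
t 12.40 pos [0.5475 0.1045 0.0121] rot [-3.141  0.    -3.074] F [-0.11  0.34 -0.2 ] gap -0.002 j6 -1.97
togo tool [ 0.0042 -0.0102  0.0011]
scene orange [318.6 191.8] area 293 bbox [306 182  26  21]
top orange [243.3 221.7] area 28 bbox [242 216   3  13]
```

Emit:
carry_out --motion '[0,-0.004,0,0,0,0,-0.003,0,0,0,0,-0.003,0,0,0]'

```text
time: 12.75
tool_pos: [0.5477, 0.0979, 0.0115]
tool_rot: [3.141, -0.001, -3.071]
ft_force: [-1.4, 2.6, 0.1]
finger_gap: -0.003
```

Emit:
carry_out --motion '[0,-0.002,0,0,0,0,-0.002,0,0,0]'

```text
time: 12.92
tool_pos: [0.548, 0.096, 0.0115]
tool_rot: [3.138, 0.0, -3.072]
ft_force: [-5.0, 16.3, 3.1]
finger_gap: 0.0
```

Emit:
carry_out --motion '[0,-0.002,0,0,0,0,-0.001,0,0,0]'

```text
time: 13.08
tool_pos: [0.5481, 0.096, 0.0115]
tool_rot: [3.133, 0.001, -3.072]
ft_force: [-7.7, 23.9, 4.1]
finger_gap: 0.001
```

The cover met its stop: the force rose to 24 N at y = 0.096 with no further travel. I'm backing off and going to the red pin.

Emit:
carry_out --motion '[0,0.01,0,0,0,0,0.008,-0.02,0,0,0,0,-0.04,0,0,0,0,-0.015,0,0,0.0056,-0.0388,0,0,0]'

```text
time: 13.5
tool_pos: [0.5485, 0.0736, 0.0912]
tool_rot: [3.14, 0.01, -3.065]
ft_force: [2.1, -0.6, 0.4]
finger_gap: -0.001
```

Emit:
carry_out --motion '[0.0056,-0.0388,0,0,0,0.0056,-0.0388,0,0,0,0.0056,-0.0388,0,0,0,0.0056,-0.0388,0,0,0,0.0056,-0.0388,0,0,0]'

```text
time: 13.92
tool_pos: [0.5294, -0.1282, 0.0868]
tool_rot: [-3.141, -0.0, -3.071]
ft_force: [0.7, -0.6, 0.3]
finger_gap: -0.002
```

Emit:
carry_out --motion '[0.0056,-0.0388,0,0,0.05,0.0056,-0.0388,0,0,0.05,0.0056,-0.0388,0,0,0.05,0.0056,-0.0388,0,0,0.05,0.0056,-0.0388,0,-4,0.05]'

```text
time: 14.33
tool_pos: [0.5149, -0.3238, 0.0866]
tool_rot: [-3.141, -0.001, -3.002]
ft_force: [0.5, -0.3, -0.4]
finger_gap: 0.584
```

Emit:
carry_out --motion '[0,0,0,0,0.05,0,0,0,0,0.05]'

```text
time: 14.5
tool_pos: [0.5145, -0.3237, 0.0858]
tool_rot: [3.142, -0.002, -3.005]
ft_force: [0.9, 1.4, -0.4]
finger_gap: 0.586
```

```bash
python3 - <<'E'
from h import *
togo(.516,-.324,.016)
a=np.ascontiguousarray(read_camera('scene')[:,:,::-1]); t=np.ascontiguousarray(read_camera('top')[:,:,::-1])
cv2.imwrite('pics/q_s.png',a);cv2.imwrite('pics/q_t.png',t)
orange('scene',(265,150,80,100)); orange('top',(195,185,110,60))
# red grip in scene, from first picture
s0=cv2.imread('pics/scene0.png'); h=cv2.cvtColor(s0,cv2.COLOR_BGR2HSV)[270:305,145:180]
m=(((h[...,0]<6)|(h[...,0]>174))&(h[...,1]>150)&(h[...,2]>60)).astype(np.uint8)
ys,xs=np.nonzero(m);print('red bbox',xs.min()+145,xs.max()+145,ys.min()+270,ys.max()+270,'cent',xs.mean()+145,ys.mean()+270)
from scipy.optimize import least_squares
def sil(q):
    x,y,yw=q;c,s=np.cos(yw),np.sin(yw)
    P=[[x+c*i*.013-s*j*.007,y+s*i*.013+c*j*.007,z] for i in(-1,1) for j in(-1,1) for z in(.05,.084)]
    hull=cv2.convexHull(((proj('scene',P)-[145,270]+.5)*8).astype(np.float32)); im=np.zeros((280,280),np.uint8)
    cv2.fillConvexPoly(im,hull.astype(np.int32),1); return im
M=cv2.resize(m,None,fx=8,fy=8,interpolation=cv2.INTER_NEAREST)
best=max(((sil((x,y,w))&M).sum()/((sil((x,y,w))|M).sum()),x,y,w) for x in np.arange(.508,.524,.001) for y in np.arange(-.332,-.316,.001) for w in np.radians(np.arange(-20,41,5)))
print(best,np.degrees(best[3]))
E
```

```text
t 14.50 pos [ 0.5145 -0.3237  0.0858] rot [ 3.142e+00 -2.000e-03 -3.005e+00] F [ 0.88  1.42 -0.38] gap 0.586 j6 -1.13
togo tool [-0.0016 -0.0005  0.0698]
scene orange [316.8 193.6] area 281 bbox [304 184  27  21]
top orange [246.  215.3] area 59 bbox [245 202   3  27]
top orange [280.9 240.1] area 30 bbox [272 239  17   6]
top orange [279.8 243.8] area 6 bbox [278 243   5   2]
red bbox 153 169 278 298 cent 161.3256880733945 287.9633027522936Traceback (most recent call last):
  File "<stdin>", line 17, in <module>
  File "<stdin>", line 17, in <genexpr>
  File "<stdin>", line 14, in sil
  File "h.py", line 7, in proj
    K,D,A,e=cam(n); P=np.atleast_2d(P).astype(float)
            ~~~^^^
  File "h.py", line 5, in cam
    c=calibration(n); return c['camera_matrix'],c['distortion'],R.from_euler('xyz',c['attitude']).as_matrix(),c['eye']
ValueError: time passes only in moves, steps and waits
```

```bash
sed -i 's/^def cam(n)/import functools\n@functools.lru_cache\ndef cam(n)/' h.py; python3 - <<'E'
from h import *
print('bar now',ray('top',[[246,215.3]],.069),'before',ray('top',[[206,218.2]],.069))
s0=cv2.imread('pics/scene0.png'); h=cv2.cvtColor(s0,cv2.COLOR_BGR2HSV)[270:305,145:180]
m=(((h[...,0]<6)|(h[...,0]>174))&(h[...,1]>150)&(h[...,2]>60)).astype(np.uint8)
def sil(q):
    x,y,yw=q;c,s=np.cos(yw),np.sin(yw)
    P=[[x+c*i*.013-s*j*.007,y+s*i*.013+c*j*.007,z] for i in(-1,1) for j in(-1,1) for z in(.05,.084)]
    hull=cv2.convexHull(((proj('scene',P)-[145,270]+.5)*8).astype(np.float32)); im=np.zeros((280,280),np.uint8)
    cv2.fillConvexPoly(im,hull.astype(np.int32),1); return im
M=cv2.resize(m,None,fx=8,fy=8,interpolation=cv2.INTER_NEAREST)
r=[]
for x in np.arange(.508,.524,.001):
  for y in np.arange(-.332,-.316,.001):
    for w in range(-20,41,5):
      S=sil((x,y,np.radians(w))); r.append(((S&M).sum()/(S|M).sum(),round(x,4),round(y,4),w))
print(sorted(r)[-6:])
E
```

```text
bar now [[0.54616218 0.07807556 0.069     ]] before [[0.53875535 0.17702464 0.069     ]]
[(np.float64(0.8211574664480477), np.float64(0.515), np.float64(-0.325), -5), (np.float64(0.8213038072117946), np.float64(0.517), np.float64(-0.326), 0), (np.float64(0.8223992217425671), np.float64(0.516), np.float64(-0.326), -5), (np.float64(0.8252300385871179), np.float64(0.515), np.float64(-0.325), 0), (np.float64(0.8252676659528908), np.float64(0.514), np.float64(-0.325), -5), (np.float64(0.8284641068447413), np.float64(0.514), np.float64(-0.325), 0)]
```

Emit:
carry_out --motion '[-0.0005,-0.0005,0.03,0,0.05,0,0,0.03,0,0.05,0,0,0.009,0,0.05,0,0,0,0,0.05]'

```text
time: 15.03
tool_pos: [0.5143, -0.3201, 0.0151]
tool_rot: [3.139, -0.005, -3.001]
ft_force: [0.3, 0.2, 0.7]
finger_gap: 0.583
```

Emit:
carry_out --motion '[0,0,0,0,0,0,0,0,0,0,0,0,0,0,0,0,0,0,0,0,0,0,0,0,0]' --force 40

```text
time: 15.45
tool_pos: [0.5177, -0.3225, 0.0198]
tool_rot: [-3.139, 0.003, -3.001]
ft_force: [-0.0, 1.5, 5.9]
finger_gap: 0.15
```

Emit:
carry_out --motion '[0,0,-0.02,0,0,0,0,-0.02,0,0,0,0,-0.02,0,0,0,0,-0.01,0,0,0,0,0,0,0]'

```text
time: 15.87
tool_pos: [0.5178, -0.3228, 0.0906]
tool_rot: [-3.139, 0.005, -3.002]
ft_force: [0.0, -0.1, -1.0]
finger_gap: 0.157
```

```bash
cat >> h.py <<'E'
def red(roi,show=None):
    a=np.ascontiguousarray(read_camera('scene')[:,:,::-1]); x,y,w,h=roi
    b=cv2.cvtColor(a,cv2.COLOR_BGR2HSV)[y:y+h,x:x+w]
    m=(((b[...,0]<6)|(b[...,0]>174))&(b[...,1]>150)&(b[...,2]>60)).astype(np.uint8)
    k,_,st,c=cv2.connectedComponentsWithStats(m)
    for i in range(1,k):
        if st[i,4]>5: print('red',(c[i]+[x,y]).round(1),'area',st[i,4],'bbox',st[i,:4]+[x,y,0,0])
    return a
E
python3 -c "
from h import *
togo(.471,-.0072,.1)
a=red((100,200,150,150)); cv2.imwrite('pics/r1.png',a)
"
```

```text
t 15.87 pos [ 0.5178 -0.3228  0.0906] rot [-3.139  0.005 -3.002] F [ 0.04 -0.1  -1.02] gap 0.157 j6 -1.13
togo tool [ 0.0023  0.319  -0.0103]
red [157.4 261.4] area 150 bbox [151 251  13  23]
```

The pin is held: opening 0.157 (13.4 mm), and the red blob rose from row 288 to 261. I'm carrying it to above the bracket.

Emit:
carry_out --motion '[0.0003,0.0398,0,0,0,0.0003,0.0398,0,0,0,0.0003,0.0398,0,0,0,0.0003,0.0398,0,0,0,0.0003,0.0398,0,0,0]'

```text
time: 16.33
tool_pos: [0.4852, -0.1234, 0.0859]
tool_rot: [3.141, -0.003, -3.003]
ft_force: [1.8, 0.9, -1.6]
finger_gap: 0.158
```

Emit:
carry_out --motion '[0.0003,0.0398,0,0,0,0.0003,0.0398,0,0,0,0.0003,0.0398,0,0,0,0,0,0.01,0,0,0,0,0,0,0]'

```text
time: 16.75
tool_pos: [0.4671, -0.0052, 0.0751]
tool_rot: [3.141, -0.005, -2.998]
ft_force: [0.4, -0.2, -1.2]
finger_gap: 0.157
```

```bash
python3 - <<'E'
from h import *
togo(.471,-.0072,.075)
a=np.ascontiguousarray(read_camera('scene')[:,:,::-1]); cv2.imwrite('pics/b1.png',a)
p=sense()['tool_pos']; zt=p[2]-.0138
print('hole px',proj('scene',[.471,-.0072,.049]),'expected tip',proj('scene',[p[0],p[1],zt]),zt)
cv2.imwrite('pics/b1c.png',crop(a,235,160,70,52,11))
E
```

```text
t 16.75 pos [ 0.4671 -0.0052  0.0751] rot [ 3.141 -0.005 -2.998] F [ 0.45 -0.24 -1.2 ] gap 0.157 j6 -1.75
togo tool [-0.0035 -0.0026  0.0001]
hole px [[266.54116861 198.31862846]] expected tip [[265.5564798  193.19554717]] 0.06200979696093257
```

View pics/b1c.png

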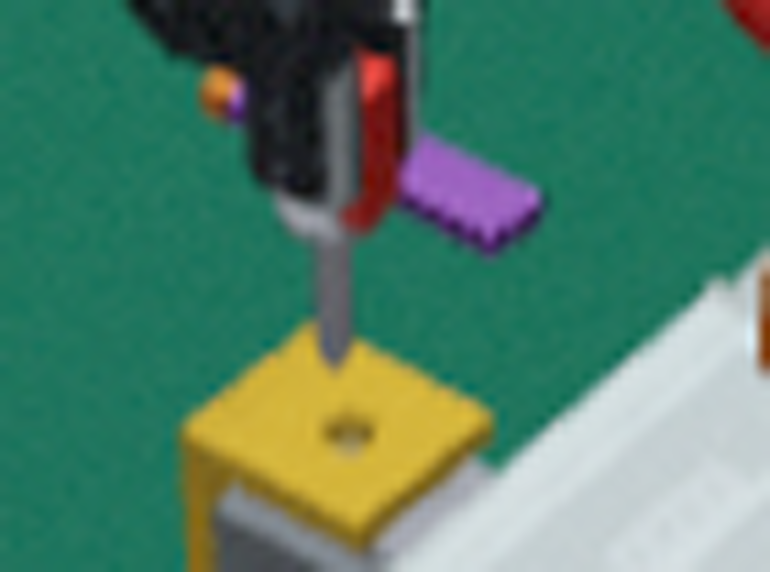

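The picture shows the pin hanging upright over the yellow plate, with its tip at crop (335,368), the hole at (348,434), and the tongue in the slot behind. I'm computing the offset.

```bash
python3 - <<'E'
from h import *
f=lambda u,v:[(u+.5)/11-.5+235,(v+.5)/11-.5+160]
t=ray('scene',[f(335,367)],.062)[0];h=ray('scene',[f(348,433)],.049)[0];print(t,h)
p=sense()['tool_pos'];Rm=R.from_euler('xyz',sense()['tool_rot']).as_matrix()
print(p,'rel tool',((h-t)@Rm).round(4))
# detect hole dark blob and tip in picture: yellow mask gaps
a=cv2.imread('pics/b1.png'); b=crop(a,235,160,70,52,11); hs=cv2.cvtColor(b,cv2.COLOR_BGR2HSV)
d=((hs[...,2]<150)|(hs[...,1]<140)).astype(np.uint8); d=d[395:470,300:400]
k,_,st,c=cv2.connectedComponentsWithStats(d)
for i in range(1,k): print(c[i]+[300,395],st[i])
E
```

```text
[ 0.46600178 -0.00665779  0.062     ] [ 0.47181247 -0.00924673  0.049     ]
[ 0.46764103 -0.00654605  0.0758098 ] rel tool [-0.0054 -0.0034  0.013 ]
[349.44733985 436.18783931] [ 28  28  43  33 921]
```

Emit:
carry_out --motion '[-0.0053,-0.0028,0,0,0,0,0,0,0,0,0,0,0.008,0,0,0,0,0.004,0,0,0,0,0,0,0]'

```text
time: 17.22
tool_pos: [0.4741, -0.0099, 0.0642]
tool_rot: [3.141, -0.003, -3.004]
ft_force: [-0.4, -0.6, -0.3]
finger_gap: 0.16
```

```bash
cat > chk.py <<'E'
from h import *
import sys
togo(.473,-.0072,.075)
p=sense()['tool_pos']; a=np.ascontiguousarray(read_camera('scene')[:,:,::-1]); cv2.imwrite(f'pics/{sys.argv[1]}.png',a)
# pin shank: darkest/grey (low saturation) pixels per row over the yellow plate
hs=cv2.cvtColor(a,cv2.COLOR_BGR2HSV)
for r in range(184,206):
    print(r,''.join('y' if (h[1]>140 and 15<h[0]<35 and h[2]>130) else ('g' if h[1]>120 and h[0]>60 and h[0]<100 else ('r' if h[1]>140 and (h[0]<8 or h[0]>172) else '#')) for h in hs[r,255:280]))
E
python3 chk.py b2
```

```text
t 17.22 pos [ 0.4741 -0.0099  0.0642] rot [ 3.141e+00 -3.000e-03 -3.004e+00] F [-0.37 -0.59 -0.31] gap 0.16 j6 -1.74
togo tool [ 0.0007  0.0028 -0.0108]
184 gggggg#######rrrrgggggggg
185 gggggg#######rr#ggggggggg
186 gggggg#######rr#ggggggggg
187 ggggggg########gggggggggg
188 gggggggg#####gggggggggggg
189 ggggggg######gggggggggggg
190 gggggg#yy####gggggggggggg
191 ggggg#yyy#####ggggggggggg
192 gggg#yyyy####yy#ggggggggg
193 gg#yyyyyy####yyyy#ggggggg
194 g#yyyyyyy####yyyyyy#ggggg
195 #yyyyyyyy####yyyyyyy##ggg
196 yyyyyyyyy####yyyyyyyyy##g
197 yyyyyyyyyy###yyyyyyyyyyy#
198 yyyyyyyyyy###yyyyyyyyyyyy
199 yyyyyyyyyy###yyyyyyyyyyy#
200 yyyyyyyyyyy##yyyyyyyyy###
201 yyyyyyyyyyyyyyyyyyyyy###g
202 #yyyyyyyyyyyyyyyyyyy#####
203 #yyyyyyyyyyyyyyyyyy######
204 ###yyyyyyyyyyyyyyy#######
205 #####yyyyyyyyyyy#########
```

Emit:
carry_out --motion '[0,0,0.003,0,0,0,0,0.003,0,0,0,0,0,0,0]'

```text
time: 17.52
tool_pos: [0.4747, -0.009, 0.0591]
tool_rot: [3.141, -0.001, -3.002]
ft_force: [-0.6, -0.3, -0.3]
finger_gap: 0.155
```

```bash
python3 chk.py b3
```

```text
t 17.52 pos [ 0.4747 -0.009   0.0591] rot [ 3.141e+00 -1.000e-03 -3.002e+00] F [-0.6  -0.35 -0.34] gap 0.155 j6 -1.74
togo tool [ 0.0014  0.0021 -0.0159]
184 ggggg#########rrrrggggggg
185 gggggg########rrrrggggggg
186 ggggggg#######rrr#ggggggg
187 ggggggg######rrr#gggggggg
188 ggggggg#######r#ggggggggg
189 ggggggg########gggggggggg
190 gggggg#yy#####ggggggggggg
191 ggggg#yyyy####ggggggggggg
192 gggg#yyyyy####y#ggggggggg
193 gg#yyyyyyy###yyyy#ggggggg
194 g#yyyyyyyy###yyyyyy#ggggg
195 #yyyyyyyyy###yyyyyyyy#ggg
196 yyyyyyyyyy###yyyyyyyyy##g
197 yyyyyyyyyy###yyyyyyyyyyy#
198 yyyyyyyyyy####yyyyyyyyyy#
199 yyyyyyyyyy####yyyyyyyyyy#
200 yyyyyyyyyy###yyyyyyyyy###
201 yyyyyyyyyyyyyyyyyyyyy###g
202 yyyyyyyyyyyyyyyyyyyy#####
203 #yyyyyyyyyyyyyyyyyy######
204 ###yyyyyyyyyyyyyyy#######
205 ######yyyyyyyyyy#########
```

No force, and the visible pin end stays at the mouth, so the nose is entering. I'm continuing down.

Emit:
carry_out --motion '[0,0,0.003,0,0,0,0,0.003,0,0,0,0,0,0,0]'

```text
time: 17.82
tool_pos: [0.4744, -0.0086, 0.0528]
tool_rot: [3.141, -0.001, -3.002]
ft_force: [-0.7, 2.9, -1.9]
finger_gap: 0.155
```

Emit:
carry_out --motion '[0,0,0.003,0,0,0,0,0.002,0,0,0,0,0,0,0]'

```text
time: 18.07
tool_pos: [0.4744, -0.0086, 0.048]
tool_rot: [3.141, -0.001, -3.002]
ft_force: [-3.4, 3.9, -1.5]
finger_gap: 0.152
```

Emit:
carry_out --motion '[0.0007,0.0007,0,0,0,0,0,0.002,0,0,0,0,0,0,0]'

```text
time: 18.32
tool_pos: [0.4744, -0.0084, 0.0465]
tool_rot: [-3.142, 0.0, -3.002]
ft_force: [-0.9, 2.3, -0.4]
finger_gap: 0.16
```

Emit:
carry_out --motion '[0,0,0.002,0,0,0,0,0.002,0,0,0,0,0,0,0]'

```text
time: 18.57
tool_pos: [0.4743, -0.0085, 0.0423]
tool_rot: [3.142, -0.0, -3.002]
ft_force: [-2.7, 2.1, -1.6]
finger_gap: 0.154
```

Emit:
carry_out --motion '[0.0004,0.0005,0.002,0,0,0,0,0.002,0,0,0,0,0.002,0,0,0,0,0,0,0]' --force 80

```text
time: 18.9
tool_pos: [0.4738, -0.0083, 0.0362]
tool_rot: [-3.141, -0.0, -3.002]
ft_force: [0.2, -0.0, -0.1]
finger_gap: 0.145
```

Emit:
carry_out --motion '[0,0,0.002,0,0,0,0,0.002,0,0,0,0,0.002,0,0,0,0,0,0,0]'

```text
time: 19.23
tool_pos: [0.4743, -0.0081, 0.0308]
tool_rot: [-3.141, 0.001, -3.002]
ft_force: [-0.1, -0.2, 3.1]
finger_gap: 0.151
```

Emit:
carry_out --motion '[0,0,0.002,0,0,0,0,0.002,0,0,0,0,0,0,0]'

```text
time: 19.48
tool_pos: [0.4742, -0.0081, 0.0267]
tool_rot: [-3.141, 0.001, -3.002]
ft_force: [-0.1, -0.4, 3.9]
finger_gap: 0.145
```

Emit:
carry_out --motion '[0,0,0.002,0,0,0,0,0.002,0,0,0,0,0,0,0]'

```text
time: 19.73
tool_pos: [0.4743, -0.0081, 0.0229]
tool_rot: [-3.141, 0.001, -3.002]
ft_force: [-0.8, -0.9, 5.6]
finger_gap: 0.148
```

Emit:
carry_out --motion '[0,0,0.0015,0,0,0,0,0.0015,0,0,0,0,0,0,0]'

```text
time: 19.98
tool_pos: [0.4745, -0.0081, 0.0227]
tool_rot: [-3.141, 0.002, -3.001]
ft_force: [-11.4, 0.5, 31.3]
finger_gap: 0.149
```

Home: it stopped hard at z = 0.0227 (predicted 0.0228) with 31 N. I'm unloading, releasing and rising.

Emit:
carry_out --motion '[0,0,-0.002,0,0,0,0,0,0,0.05,0,0,0,0,0.05,0,0,0,0,0.05,0,0,0,0,0.05]'

```text
time: 20.4
tool_pos: [0.4734, -0.008, 0.0209]
tool_rot: [3.141, -0.001, -3.002]
ft_force: [0.1, 0.0, -0.4]
finger_gap: 0.587
```

Emit:
carry_out --motion '[0,0,-0.01,0,0.05,0,0,-0.03,0,0.05,0,0,-0.04,0,0.05,0,-0.03,-0.04,0,0.05,0,-0.04,0,0,0.05]'

```text
time: 20.82
tool_pos: [0.4875, -0.0715, 0.1421]
tool_rot: [-3.14, 0.013, -2.997]
ft_force: [2.7, 0.0, 0.9]
finger_gap: 0.587
```

Emit:
carry_out --motion '[0,-0.04,0,0,0.05,0,-0.04,0,0,0.05,0,-0.04,0,0,0.05,0,-0.04,0,0,0.05,0,0,0,0,0.05]'

```text
time: 21.23
tool_pos: [0.5048, -0.2365, 0.1335]
tool_rot: [-3.141, -0.002, -3.007]
ft_force: [0.6, 0.1, 0.6]
finger_gap: 0.587
```

```bash
python3 - <<'E'
from h import *
togo(.473,-.0072,.075)
a=red((235,150,60,60)); cv2.imwrite('pics/f_s.png',a)
x=.4718;y=-.0085
for z in(.053,.087): print(z,proj('scene',[x,y,z]))
orange('scene',(295,175,50,40))
t=np.ascontiguousarray(read_camera('top')[:,:,::-1]);cv2.imwrite('pics/f_t.png',t)
orange('top',(195,190,70,50))
s0=cv2.imread('pics/scene0.png').astype(int); t0=cv2.imread('pics/top0.png').astype(int)
for n,u,v in(('s',a,s0),('t',t,t0)):
    m=(np.abs(u.astype(int)-v).max(2)>45).astype(np.uint8); m=cv2.morphologyEx(m,cv2.MORPH_OPEN,np.ones((2,2)))
    k,_,st,c=cv2.connectedComponentsWithStats(m)
    print(n,[(c[i].round().tolist(),st[i].tolist()) for i in range(1,k) if st[i,4]>8])
E
```

```text
t 21.23 pos [ 0.5048 -0.2365  0.1335] rot [-3.141e+00 -2.000e-03 -3.007e+00] F [0.59 0.06 0.64] gap 0.587 j6 -1.28
togo tool [0.0006 0.2315 0.0583]
red [266.8 191.1] area 158 bbox [261 183  12  17]
0.053 [[266.36923412 197.4214332 ]]
0.087 [[266.07300849 185.83324845]]
scene orange [316.8 193.6] area 281 bbox [304 184  27  21]
top orange [246.  215.3] area 60 bbox [245 202   3  27]
s [([109.0, 1.0], [105, 0, 9, 3, 22]), ([120.0, 2.0], [117, 0, 6, 6, 32]), ([202.0, 3.0], [190, 0, 30, 8, 164]), ([259.0, 5.0], [244, 0, 29, 14, 310]), ([228.0, 17.0], [223, 10, 10, 12, 53]), ([240.0, 14.0], [239, 12, 3, 5, 11]), ([124.0, 32.0], [110, 16, 29, 31, 552]), ([163.0, 52.0], [142, 44, 41, 16, 382]), ([206.0, 57.0], [203, 54, 7, 7, 42]), ([165.0, 92.0], [123, 56, 87, 73, 4209]), ([207.0, 68.0], [206, 65, 4, 8, 27]), ([104.0, 77.0], [99, 71, 10, 11, 73]), ([208.0, 76.0], [207, 74, 3, 4, 9]), ([120.0, 87.0], [114, 81, 13, 12, 55]), ([104.0, 96.0], [98, 87, 13, 21, 136]), ([111.0, 116.0], [107, 112, 9, 9, 39]), ([119.0, 120.0], [115, 115, 8, 11, 66]), ([178.0, 169.0], [142, 121, 72, 108, 4678]), ([314.0, 199.0], [277, 164, 87, 71, 2338]), ([268.0, 193.0], [262, 184, 13, 19, 201]), ([278.0, 206.0], [272, 201, 13, 11, 32]), ([163.0, 289.0], [154, 279, 18, 22, 261]), ([141.0, 339.0], [134, 332, 13, 15, 136]), ([146.0, 369.0], [137, 350, 18, 32, 251])]
t [([348.0, 255.0], [207, 122, 294, 298, 36267]), ([224.0, 220.0], [202, 196, 43, 48, 1606]), ([269.0, 220.0], [244, 198, 48, 62, 1597]), ([241.0, 251.0], [234, 243, 16, 16, 228]), ([537.0, 397.0], [492, 356, 68, 64, 2236])]
```

```bash
python3 - <<'E'
from h import *
def show(fn,x0,x1,y0,y1,s=1):
    a=cv2.imread(fn); h=cv2.cvtColor(a,cv2.COLOR_BGR2HSV)
    print(fn)
    for r in range(y0,y1,s):
        print(r,''.join('r' if v[1]>120 and (v[0]<9 or v[0]>170) else '.' if v[1]>110 and 60<v[0]<100 else 'b' if v[2]<70 else 'w' if v[1]<60 and v[2]>130 else '#' for v in h[r,x0:x1]))
show('pics/scene0.png',125,165,328,348); show('pics/f_s.png',125,165,328,386)
for f in('t1','q_s','r1','b1','f_s'):
    a=cv2.imread(f'pics/{f}.png').astype(int)-cv2.imread('pics/scene0.png'); print(f,[(np.abs(a[y:y+h,x:x+w]).max(2)>45).sum() for x,y,w,h in((132,330,18,20),(135,348,24,38))])
print(ray('scene',[[140,340],[146,369]],.01))
E
```

```text
pics/scene0.png
328 ........................................
329 ........................................
330 ........................................
331 ..............rrr.......................
332 .............rrrrr......................
333 ............rrrrrrr.....................
334 ..........#rrrrrrrr.....................
335 .........#rrrrrrrrr#....................
336 ........#rrrrrrrrrrr##..................
337 .......#rrrrrrrrrrrrr#..................
338 .......#rrrrrrrrrrrrr#..................
339 ........rrrrrrrrrrrrr#..................
340 .........rrrrrrrrrr###..................
341 ..........rrrrrrrr#ww#..................
342 ..........#rrrrrr#ww#...................
343 ...........#rrrr#www#...................
344 ............#rr#ww###...................
345 .............#r...####..................
346 ...................###..................
347 ........................................
pics/f_s.png
328 ........................................
329 ........................................
330 ........................................
331 ................................
[... 1989 characters left out ...]
376 ...........#rrrrrrrrrrrr................
377 ...........rrrrrrrrrrrr#................
378 ...........#rrrrrrrrrrr.................
379 ............##rrrrrrrrr.................
380 .................##rrr#.................
381 ........................................
382 ........................................
383 ........................................
384 ........................................
385 ........................................
t1 [np.int64(143), np.int64(251)]
q_s [np.int64(142), np.int64(253)]
r1 [np.int64(141), np.int64(254)]
b1 [np.int64(141), np.int64(251)]
f_s [np.int64(141), np.int64(252)]
[[ 0.53643448 -0.39967805  0.01      ]
 [ 0.5892254  -0.42382114  0.01      ]]
```

The pin is seated: the red head is at scene (266.8,191.1), as predicted for home. The bar is unchanged at shut. The small red look-alike on the bench lies about 58 mm from where it first lay. It had already moved by t=4.4 s, before my gripper had been within about 14 cm of it, so I'll leave it. As a last check I'll press lightly on the pin head with closed fingers.

Emit:
carry_out --motion '[0,0.0386,0,0,0,0,0.0386,0,0,0,0,0.0386,0,0,0,0,0.0386,0,0,0,0,0.0386,0,0,0]'

```text
time: 21.85
tool_pos: [0.4774, -0.0368, 0.1352]
tool_rot: [3.141, 0.001, -3.0]
ft_force: [0.4, 0.1, -0.3]
finger_gap: 0.002
```

Emit:
carry_out --motion '[0,0.0386,0,0,0,0,0,0.035,0,0,0,0,0.035,0,0,0,0,0,0,0]'

```text
time: 22.18
tool_pos: [0.4673, -0.0, 0.0595]
tool_rot: [3.141, -0.011, -2.999]
ft_force: [-1.1, -0.3, -0.3]
finger_gap: 0.004
```

```bash
python3 -c "
from h import *
togo(.4725,-.0085,.05)"
```

```text
t 22.18 pos [ 0.4673 -0.      0.0595] rot [ 3.141 -0.011 -2.999] F [-1.08 -0.31 -0.28] gap 0.004 j6 -1.76
togo tool [-0.0041 -0.0091  0.0094]
```

Emit:
carry_out --motion '[-0.004,-0.0085,0,0,0,0,0,0.004,0,0,0,0,0.002,0,0,0,0,0,0,0]'

```text
time: 22.52
tool_pos: [0.4788, -0.0095, 0.0599]
tool_rot: [3.141, 0.002, -3.003]
ft_force: [0.2, 0.2, 0.1]
finger_gap: -0.004
```

Emit:
carry_out --motion '[0,0,0.0015,0,0,0,0,0.0015,0,0]'

```text
time: 22.68
tool_pos: [0.4786, -0.0094, 0.0566]
tool_rot: [3.141, 0.001, -3.002]
ft_force: [0.5, -0.6, -0.0]
finger_gap: -0.001
```

Emit:
carry_out --motion '[0,0,0.001,0,0]'

```text
time: 22.77
tool_pos: [0.4782, -0.0094, 0.0552]
tool_rot: [3.141, 0.001, -3.002]
ft_force: [-0.6, 0.1, -0.1]
finger_gap: 0.007
```

Emit:
carry_out --motion '[0.005,0.001,0,0,0,0,0,0.0015,0,0,0,0,0,0,0]'

```text
time: 23.02
tool_pos: [0.4725, -0.009, 0.0533]
tool_rot: [3.141, -0.0, -3.002]
ft_force: [0.3, -0.4, 0.6]
finger_gap: 0.001
```

Emit:
carry_out --motion '[0,0,0.0015,0,0,0,0,0,0,0]'

```text
time: 23.18
tool_pos: [0.4729, -0.009, 0.0517]
tool_rot: [3.142, -0.0, -3.002]
ft_force: [0.4, -0.9, 0.2]
finger_gap: -0.003
```

Emit:
carry_out --motion '[0,0,0.0015,0,0,0,0,0,0,0]'

```text
time: 23.35
tool_pos: [0.4729, -0.009, 0.0502]
tool_rot: [3.142, -0.0, -3.002]
ft_force: [0.3, 0.8, 0.2]
finger_gap: -0.001
```

Emit:
carry_out --motion '[0,0,0.0015,0,0,0,0,0,0,0]'

```text
time: 23.52
tool_pos: [0.4735, -0.0094, 0.0498]
tool_rot: [-3.141, 0.001, -3.001]
ft_force: [-1.5, -0.4, 5.5]
finger_gap: -0.002
```

Emit:
carry_out --motion '[0,0,0.0015,0,0,0,0,0,0,0]'

```text
time: 23.68
tool_pos: [0.4739, -0.0098, 0.0496]
tool_rot: [-3.14, 0.002, -3.001]
ft_force: [-5.6, -0.8, 15.4]
finger_gap: -0.001
```

Emit:
carry_out --motion '[0,0,-0.03,0,0,0,0,-0.04,0,0,0,-0.04,-0.02,0,0,0,-0.04,0,0,0,0,-0.04,0,0,0]'

```text
time: 24.1
tool_pos: [0.4908, -0.126, 0.1381]
tool_rot: [-3.141, 0.005, -2.999]
ft_force: [0.9, 0.9, -0.9]
finger_gap: 0.0
```

Emit:
carry_out --motion '[0,-0.04,0,0,0,0,-0.03,0,0,0,0,0,0,0,0]'

```text
time: 24.35
tool_pos: [0.4991, -0.199, 0.1354]
tool_rot: [-3.141, -0.001, -3.006]
ft_force: [0.9, 0.5, -0.2]
finger_gap: -0.001
```

```bash
python3 -c "
from h import *
togo(.4725,-.0085,.05)
red((235,150,60,60)); orange('scene',(295,175,50,40)); print(job_done())"
```

```text
t 24.35 pos [ 0.4991 -0.199   0.1354] rot [-3.141e+00 -1.000e-03 -3.006e+00] F [ 0.86  0.47 -0.23] gap -0.001 j6 -1.35
togo tool [0.0005 0.1924 0.0852]
red [265.9 190.6] area 160 bbox [260 183  12  17]
scene orange [316.8 193.6] area 281 bbox [304 184  27  21]
the job is handed in; nothing more can be done
None
```

I did the three steps in the order asked and handed the job in at 24.4 s of the 53 s. No verdict came back.

- **Housing:** I nudged the black housing in the middle lane off the end wall. Both cameras then showed it lying flat.
- **Cover:** I pushed it until it stopped dead, with the force rising to 24 N. The bar had travelled 99 mm against an estimated opening of about 101 mm, and its image position did not change afterwards.
- **Lock pin:** It went through the bracket and tongue and stopped hard at its predicted home height, at 31 N. After letting go I pressed on its head with closed fingers: the top was at about 87 mm, as it should be with the collar on the bracket, and it held 15 N. The gripper was clear of everything at hand-in.

Some things disagreed with the description or went wrong:

- **Fingertip height:** The real fingertips were 37 mm above the reported TCP. I found this in the pictures and confirmed it by touching the bench, at up to 40 N on the shut fingertips, then corrected for it. My first two pushes at the housing passed over it before that was settled.
- **Small red look-alike pin:** It lies about 58 mm from where it first lay. It had already moved by 4.4 s. By my reckoning the gripper was never closer than about 14 cm up to then and I felt no contact, so I don't know the cause and left it there.
- **Other bystanders:** The final scene picture showed no change at any of them, including the blue-headed pin. The arm hid part of the top view, so that check rests mostly on one camera.

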